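Set a slack circuit-board holder to the angle marked on a pendulum gauge

ROBOT

A 7-joint arm with a two-finger parallel gripper is mounted at the origin on the work surface. World frame = base frame: x ahead of the robot, y to its left, z up, the work surface at z = 0. Lengths are in mm, angles in rad, forces in N, time in s.
With the tool pointing down it reaches from about 350 to 900 mm from the base axis. Payload 7.2 kg.
Tool frame: the origin (TCP) lies at the very end of the fingers, on their centre line; the grasp point (between the pads) lies 19 mm behind it (env.grip_point_offset is the distance from the TCP to the grasp point, in mm); z points along the fingers, y is the direction in which the jaws open and shut (so a half turn about z gives the same grasp; the last joint's range is limited). The gripper opens to 85 mm and grips with 20 to 120 N. Pads are 22 mm wide; open, the fingers measure 114 mm over their backs; the gripper's body (76 mm by 85 mm) begins 54 mm behind the grasp point. The pads swing forward as they close: fully open they stand 13 mm farther back than shut.
Start: joints at [1.037, 0.411, -0.013, 1.596, 0.006, 1.134, -0.082], TCP at [280.701, -558.424, 200.797] pointing down, gripper open.
Joint ranges: [-2.95, 2.95], [-0.29, 1.99], [-1.47, 1.44], [0.14, 2.54], [-1.03, 4.17], [0.13, 1.85], [-2.86, 2.86]. Speed limits (rad/s): [2.39, 2.39, 3.01, 3.01, 3.14, 3.14, 3.14].

INTERFACE

Orientations are given as a unit quaternion [w, x, y, z].
In Python, from cell import env, eyes, order gives the robot as it stands.
- The arm moves only by the tool apply_moves, never from a script. Its argument "series" is a list of rows, each a list of 3 entries, a list of its own where there are three numbers: the opening, from -1 (shut) to 1 (fully open), then the shift along the world's x, y, z in m, then the turn about the world's z in units of 10 degrees (1.0 is 10 degrees). A call has 1 to 12 rows; each row shifts and turns the commanded pose from where the row before left it; what a row does not reach is not made up. A row lasts 1/8 s, in which the tool goes at most 62.5 mm and 10.7 degrees, less where a joint would pass 70% of its speed; a pose out of reach is approached as far as the arm can. A call with a gripper value outside its range is refused whole. The fingers move at their own pace and stop on an object; "grip_force" is the grip in N (left out, the last holds). Time passes only in rows, so rows that do not move let the fingers close. It gives the time, the measured TCP pose, the force and the opening at its end, in the units of the state.
- env.observe(): the state, without advancing time (a new reading comes with each control period).
- eyes.capture(name): name is "scene" or "top"; returns a dict with "img" (400x640x3 uint8, red, green, blue), "depth" (400x640 float32, mm along the optical axis (not along the pixel's ray), 0 where there is no reading), "fx", "fy", "cx", "cy" (pixels), "extrinsics" (4x4, takes a point from world to camera coordinates). Camera axes: x right, y up, looking along -z (the intrinsics and any distortion apply to the point x, -y, -z); pixel columns grow to the right and rows downward; lengths in mm; the calibration is good to about 2 mm. A picture is of the moment at which its call begins.
- order.finish_job(): hands the job in, once; it reports no verdict.
The state is a dict: "time": time; "joint_positions": joint angles; "qd": joint speeds; "effort": joint torques, N m; "tool_pos": TCP position; "ee_rot": TCP orientation; "ft_force": force on the tool from outside, world axes, zero at the start; "moment": the same for the moment, N m; "finger_gap": finger opening in mm.
Only numpy, scipy, OpenCV 4.12 (cv2) and the standard library are available. Lean on these libraries where they do the work, as an engineer would, in place of code of your own. Each camera call takes 0.05 s, during which the arm holds its last target.

TASK

The tilting circuit-board holder has its lock slack and has sagged to one side. Pick up the angle gauge, stand its whole base flat along the bare clamp bar on the far side of the holder, dial facing away from the robot, and rock the bar with it until the swinging pointer settles on the set mark of the dial. Finish while still gripping the gauge and holding it and the bar steady there, base flat on the bar, so that a colleague can tighten the lock; leave the other things on the bench alone.

Things in the scene. Friction and masses are not known exactly. Their poses are not given: they have to be found in the camera images.
- gauge: Pendulum angle gauge, loose, 0.35 kg, upright on the bench, 132 mm high. Origin: centre of its underside; x out of the dial face, y along the base, z up. Flat steel base 24 (x) by 100 (y) by 16 mm high; on it a grey housing 22 by 92 mm up to 90 mm height, white dial in its +x face; on top a black grip plate 18 mm thick (x), 44 mm wide (y), from 90 to 132 mm height.
- gauge_grip (a point): Point in the middle of the gauge's black grip plate, 114 mm above the underside of the base; axes as gauge. Pinch the plate here across its 18 mm thickness (along x), from above.
- gauge_dial (a point): Centre of the dial face: 11 mm from the gauge's middle plane towards x, 50 mm above the underside.
- needle (a joint): The dark swinging pointer (pendulum) in the dial, hanging from a pivot 78 mm above the gauge's underside. It hangs plumb, swings for about a second after a movement, and reads 0 when the gauge is upright. Value (rad) = lean of the gauge towards its own +y end: positive when that end of the base is the lower one.
- needle_tip (a point): Tip of the pointer, 44 mm from its pivot; its z axis points from the tip to the pivot.
- index (a joint): The set mark: a dark tab 6 mm wide and 11 mm long at the scale, turning stiffly about the pointer's pivot, already set for this job. Value in rad, same sense and zero as the pointer: 0.14 to 0.34, so always on the +y side of the dial's middle. The pointer is on the mark when needle equals index.
- index_tip (a point): Middle of the tab, 52.5 mm from the pivot; its z axis points from the tab to the pivot.
- holder: Circuit-board holder, fixed: steel base 260 (x) by 200 mm (y), two pillars, and between them, pivoted on an axis along x 130 mm up, a rocking frame of two aluminium clamp bars (220 mm along y, 20 wide, 26 high, 170 apart) gripping a green board; its heat sink rises 21 mm over the bar tops, 50 mm short of the far bar. Origin: centre of underside; x away from the robot, to the far bar; z up.
- bar_mid (a point): Middle of the far clamp bar's top face, turning with the frame; 18 mm above the pivot axis, 85 mm from the holder's origin along x. y along the bar (110 mm to either side), z out of its top face. The gauge belongs on this face, its x and y the same way as the bar's.
- cradle (a joint): Tilt of the rocking frame (rad): 0 level, positive when the bar's +y end (left as the robot sees it) is the lower one. It swings freely from -0.14 (stop) to 0.60. It is heavier on the -y side by 0.04 to 0.1 N m, so it rests at -0.14, +y end raised 8 degrees, and falls back there when let go. The gauge's weight set well off the middle can tip it.
- spool: Bystander: grey reel, 60 mm across, 42 mm high, standing on the bench.
- flux: Bystander: white bottle, 48 mm across, 120 mm high.
- meter: Bystander: black hand-held meter, 160 by 80 by 34 mm, lying flat.
- driver: Bystander: screwdriver, 180 mm long, lying on the bench.

How it is judged (in metres and radians):
On the way, in this order (a step that is already met when the one before it is completed fails the run):
1. the gauge is gripped and lifted off the bench (height (world z) of gauge above 0.03 m and contact force between gauge and the fingers above 1 N), for 0.1 s.
2. the gauge's base stands on the far clamp bar (contact force between gauge and holder above 0.2 N and z of gauge in the frame of bar_mid between -0.004 and 0.012 m and distance between gauge and bar_mid below 0.068 m), for 0.1 s.
At the end, for the whole second after the job is handed in: Gauge still gripped (>2 N), pressing on the far bar (>0.2 N), flat within 0.06 rad and 5 mm, along it within 0.15 rad, middle within 63 mm of the bar's middle and 8 mm across, dial away from the robot; pointer within 0.05 rad of the set mark; all steady (angle between the z axis of needle_tip and the z axis of index_tip, either way round below 0.05 rad and value of joint needle above 0.05 rad and angle between the z axis of gauge and the z axis of bar_mid, either way round below 0.06 rad and angle between the y axis of gauge and the y axis of bar_mid, either way round below 0.15 rad and z of gauge in the frame of bar_mid between -0.004 and 0.005 m and y of gauge in the frame of bar_mid between -0.063 and 0.063 m and x of gauge_dial in the frame of bar_mid between 0.003 and 0.019 m and contact force between gauge and holder above 0.2 N and contact force between gauge and the fingers above 2 N and velocity of joint cradle between -0.1 and 0.1 rad/s and velocity of joint needle between -0.4 and 0.4 rad/s and linear speed of gauge below 0.03 m/s); the arm keeps its last pose, push and grip.
It fails at once if a bystander is pushed away or knocked over (distance of any of spool, flux, meter from where it was at the start of the episode above 0.03 m or distance of driver from where it was at the start of the episode above 0.04 m or angle between flux's own z axis and vertical above 0.5 rad).
It fails at once if the gauge is knocked over or dropped flat (angle between gauge's own z axis and vertical above 1.2 rad).
It also fails if it takes over 48 s, if anything falls off the work surface, if the arm or the gripper's body presses on something with over 40 N, if the wrist force passes 120 N, or if a joint passes its speed limit or range.

## Working session

There is one attempt and no reset: what is moved stays moved. The work goes in short steps, Python scripts to look and compute and a tool call to move; the robot and the scene stay as the last step left them, time stands still between calls to the robot, and variables do not carry over. Pictures are saved under pics/ and viewed, and the job is handed in when it is done.

Besides the shell and the picture viewer there is one more tool, called by a JSON object that holds its "fn" and its "kwargs", one argument or row to a line. apply_moves: Moves the arm, as the interface text tells. Its arguments: {"type":"object","properties":{"series":{"type":"array","items":{"type":"array"}},"grip_force":{"type":"number"}},"required":["series"]}

```bash
ls; mkdir -p pics; python3 - <<'E'
from cell import env,eyes,order
import cv2
s=env.observe();print({k:s[k] for k in("time","tool_pos","ee_rot","ft_force","finger_gap")})
for n in("scene","top"):
    d=eyes.capture(n);cv2.imwrite(f"pics/{n}0.png",d["img"][...,::-1]);print(n,d["fx"],d["fy"],d["cx"],d["cy"],d["extrinsics"],[k for k in d])
E
```

```text
pics
{'time': 0.0, 'tool_pos': array([ 280.40702775, -557.94184911,  199.95388506]), 'ee_rot': array([-7.65288559e-04,  9.73001358e-01,  2.30797983e-01, -2.49145816e-04]), 'ft_force': array([-0.33269609,  0.14018106, -0.03544874]), 'finger_gap': 85.30853118690453}
scene 419.1076158083874 419.1076158083874 314.78296845545964 197.32058260944785 [[ 6.73273023e-02  9.97562567e-01 -1.83291939e-02 -4.25634884e+01]
 [-5.15854379e-01  5.05290934e-02  8.55184816e-01  2.03438215e+02]
 [ 8.54026518e-01 -4.81220917e-02  5.17999006e-01 -1.96269037e+03]
 [ 0.00000000e+00  0.00000000e+00  0.00000000e+00  1.00000000e+00]] ['img', 'depth', 'fx', 'fy', 'cx', 'cy', 'extrinsics']
top 450.64727778543335 450.64727778543335 316.05781300740455 199.44264832555228 [[ 2.70483796e-02 -9.99546755e-01 -1.32162313e-02  1.82528183e+00]
 [ 9.94339400e-01  2.55438011e-02  1.03134245e-01 -5.72746161e+02]
 [-1.02749907e-01 -1.59310337e-02  9.94579639e-01 -1.41461130e+03]
 [ 0.00000000e+00  0.00000000e+00  0.00000000e+00  1.00000000e+00]] ['img', 'depth', 'fx', 'fy', 'cx', 'cy', 'extrinsics']
```

View pics/scene0.png

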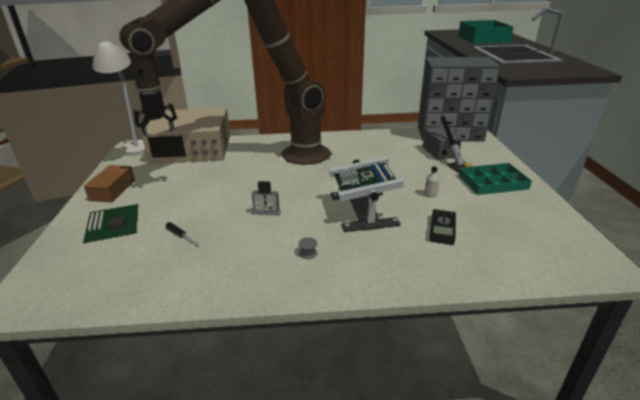

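View pics/top0.png

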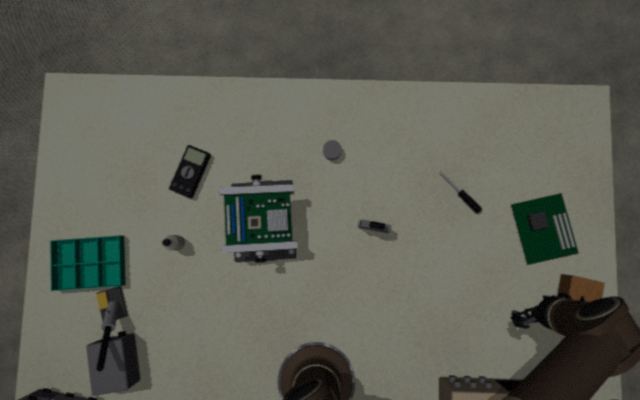

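The scene camera looks back at the robot from the far side. The gauge is at about (265,198) with its dial towards the camera, and the holder is at about (368,190). In the top view the gauge is at about (375,226), with the holder's far bar along row 188, columns 220–293. Next I'll enlarge both areas.

```bash
cat > h.py <<'E'
from cell import env,eyes,order
import numpy as np,cv2
def cap(n): return eyes.capture(n)
def crop(d,x0,y0,w,h,s,name):
    im=d["img"][y0:y0+h,x0:x0+w,::-1]; im=cv2.convertScaleAbs(im,alpha=1.6,beta=10)
    cv2.imwrite("pics/"+name,cv2.resize(im,None,fx=s,fy=s,interpolation=cv2.INTER_CUBIC))
def proj(d,P):
    P=np.atleast_2d(P);E=d["extrinsics"];c=P@E[:3,:3].T+E[:3,3]
    return np.c_[d["cx"]+d["fx"]*c[:,0]/-c[:,2], d["cy"]-d["fy"]*c[:,1]/-c[:,2]]
def cloud(d,x0,y0,x1,y1):
    v,u=np.mgrid[y0:y1,x0:x1];z=d["depth"][y0:y1,x0:x1]
    c=np.stack([(u-d["cx"])/d["fx"]*z,-(v-d["cy"])/d["fy"]*z,-z],-1)
    E=d["extrinsics"];return (c-E[:3,3])@E[:3,:3]
def onz(d,u,v,z):
    E=d["extrinsics"];R=E[:3,:3];o=-R.T@E[:3,3]
    r=R.T@np.array([(u-d["cx"])/d["fx"],-(v-d["cy"])/d["fy"],-1]);return o+r*(z-o[2])/r[2]
E
python3 - <<'E'
from h import *
s=cap("scene");t=cap("top")
crop(s,235,165,60,60,10,"s1.png");crop(s,315,145,100,90,8,"s2.png")
crop(t,345,205,60,40,13,"t1.png");crop(t,210,165,95,105,5.5,"t2.png") if 0 else crop(t,210,168,95,100,6,"t2.png")
np.set_printoptions(precision=1,suppress=True)
for nm,d,b in(("gauge top",t,(350,210,400,240)),("gauge scene",s,(245,178,285,218))):
    P=cloud(d,*b).reshape(-1,3);ok=(d["depth"][b[1]:b[3],b[0]:b[2]].ravel()>0)
    P=P[ok];
    for lo,hi in((120,140),(60,120),(8,60)):
        Q=P[(P[:,2]>lo)&(P[:,2]<hi)]
        if len(Q): print(nm,lo,hi,len(Q),Q.mean(0),Q.min(0),Q.max(0))
    
E
```

```text
gauge top 120 140 98 [ 491.6 -168.5  131.5] [ 479.6 -190.7  120.1] [ 502.5 -146.9  138.4]
gauge top 60 120 143 [ 490.5 -164.7   90.1] [ 473.4 -214.7   61.7] [ 510.  -122.9  117.3]
gauge top 8 60 69 [ 488.6 -157.1   27. ] [ 453.6 -249.7    8. ] [536.6 -97.6  58.9]
gauge scene 120 140 67 [ 496.  -169.2  128.3] [ 477.9 -191.5  120.3] [ 506.3 -148.7  134.6]
gauge scene 60 120 308 [ 496.4 -168.2   85.7] [ 477.1 -216.2   60.4] [ 513.  -123.5  119.9]
gauge scene 8 60 354 [ 496.3 -169.    32.5] [ 482.8 -219.4    8.1] [ 512.8 -120.9   59.5]
```

View pics/s1.png

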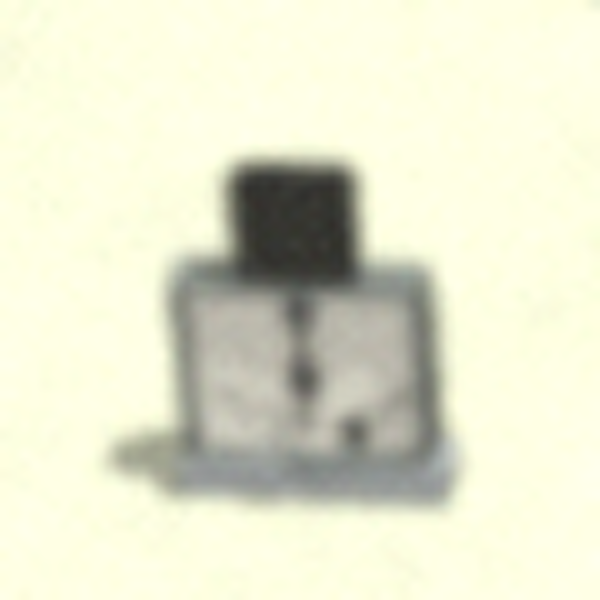

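View pics/s2.png

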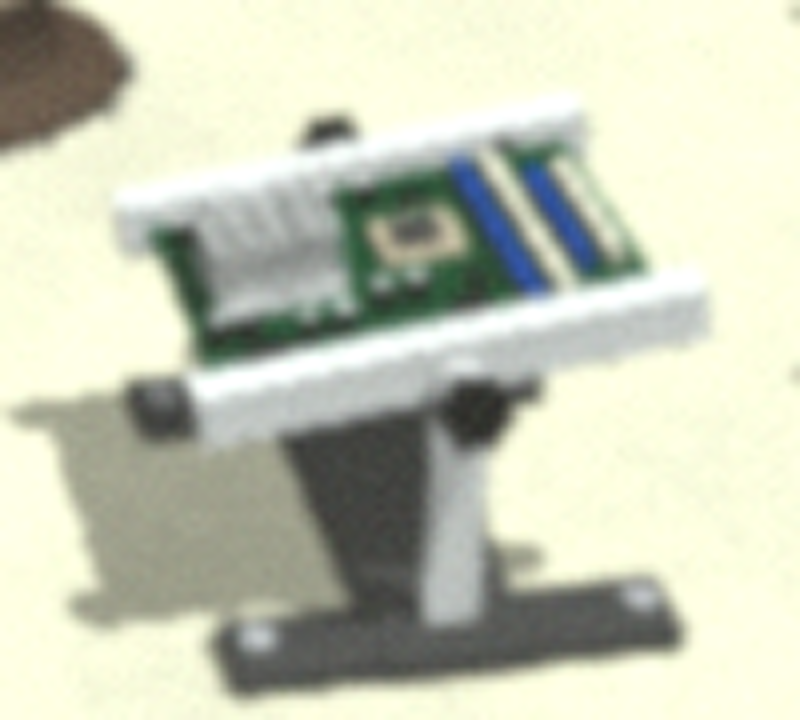

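View pics/t1.png

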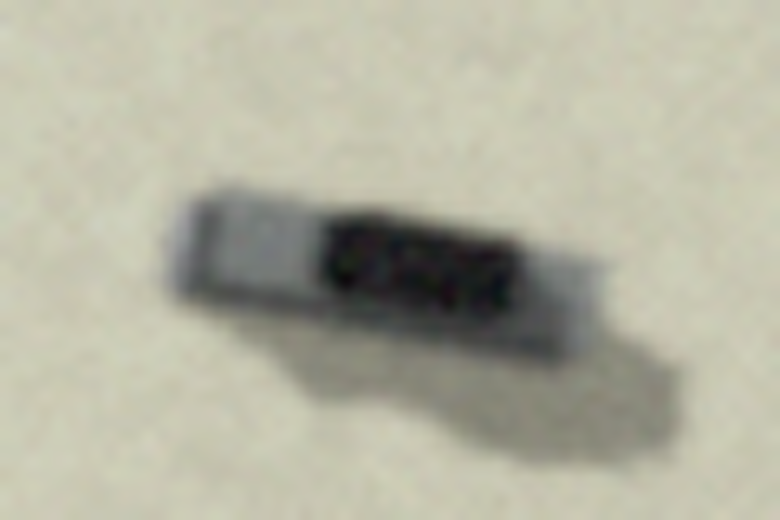

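View pics/t2.png

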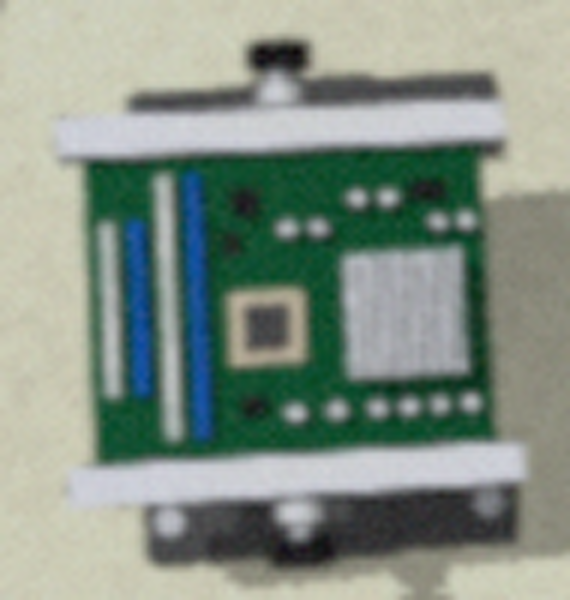

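```bash
python3 - <<'E'
from h import *
from scipy.optimize import least_squares
np.set_printoptions(precision=2,suppress=True)
s=cap("scene");t=cap("top")
for d in(s,t):print("cam",-d["extrinsics"][:3,:3].T@d["extrinsics"][:3,3])
# dial/housing face from scene: points 40..88
P=cloud(s,245,178,285,218).reshape(-1,3);Q=P[(P[:,2]>25)&(P[:,2]<80)&(P[:,1]>-212)&(P[:,1]<-126)&(P[:,0]<530)]
f=np.polyfit(Q[:,1],Q[:,0],1)
for _ in range(5):
    r=Q[:,0]-np.polyval(f,Q[:,1]);k=abs(r)<4;f=np.polyfit(Q[k,1],Q[k,0],1)
print("face slope",f[0],"x at y=-168.5",np.polyval(f,-168.5),k.sum(),len(Q),r[k].std())
# plate top pixel from crop corners, front/back
c=[(330,208),(525,243),(515,312),(322,290)]
for p in c: print(onz(t,345+p[0]/13-.5,205+p[1]/13-.5,132))
# dark pixels
im=t["img"].astype(int).sum(2)[205:245,345:405];m=(im<75)
v,u=np.nonzero(m);print(m.sum(),np.percentile(im,1));W=np.array([onz(t,a+345,b+205,132) for a,b in zip(u,v)])
print(cv2.minAreaRect(W[:,:2].astype(np.float32)),W.mean(0))
rect=cv2.minAreaRect
# far bar top corners crop t2 /6, offset 210,168
for p in[(58,120),(60,158),(502,103),(502,145),(70,470),(72,503),(522,447),(522,480)]:
    print(p,210+p[0]/6-.5,168+p[1]/6-.5)
    for z in (117+0,148,178): pass
b=(215,178,300,200);C=cloud(t,*b);I=t["img"][b[1]:b[3],b[0]:b[2]].astype(int)
print(I.sum(2).max(),np.percentile(I.sum(2),[50,80,90]))
mk=(I.min(2)>120)
Q=C[mk];print(len(Q),Q.min(0),Q.max(0))
g=np.polyfit(Q[:,1],Q[:,2],1);r=Q[:,2]-np.polyval(g,Q[:,1]);k=abs(r)<5;g=np.polyfit(Q[k,1],Q[k,2],1)
h=np.polyfit(Q[k,1],Q[k,0],1);print("bar z slope",g,"x slope",h,k.sum(),Q[k].mean(0),Q[k].min(0),Q[k].max(0))
E
```

```text
cam [1784.    -62.27  841.91]
cam [ 424.1    -6.08 1466.04]
face slope 0.18776923966981995 x at y=-168.5 494.62615267000587 242 315 1.949386584991405
[ 503.43 -145.55  132.  ]
[ 496.63 -189.9   132.  ]
[ 480.91 -187.82  132.  ]
[ 484.74 -144.02  132.  ]
82 38.99
((489.1109619140625, -166.40774536132812), (42.71000671386719, 16.694955825805664), 78.9251937866211) [ 489.44 -166.09  132.  ]
(58, 120) 219.16666666666666 187.5
(60, 158) 219.5 193.83333333333334
(502, 103) 293.1666666666667 184.66666666666666
(502, 145) 293.1666666666667 191.66666666666666
(70, 470) 221.16666666666666 245.83333333333331
(72, 503) 221.5 251.33333333333331
(522, 447) 296.5 242.0
(522, 480) 296.5 247.5
379 [324. 356. 369.]
220 [573.53  87.75 131.5 ] [600.27 296.84 166.15]
bar z slope [  0.14 122.84] x slope [ -0.08 603.01] 202 [587.03 197.97 150.09] [573.53  87.75 131.5 ] [600.27 296.84 165.8 ]
```

```bash
cat >> h.py <<'E'
def rx(a): c,s=np.cos(a),np.sin(a);return np.array([[1,0,0],[0,c,-s],[0,s,c]])
def rz(a): c,s=np.cos(a),np.sin(a);return np.array([[c,-s,0],[s,c,0],[0,0,1]])
def bar(p,tilt,pt): # pt in pivot frame (holder coords about axis)
    return (rx(-tilt)@np.asarray(pt,float).T).T@rz(p[2]).T+np.array([p[0],p[1],130])
E
python3 - <<'E'
from h import *
from scipy.optimize import least_squares
np.set_printoptions(precision=3,suppress=True)
t=cap("top")
px=np.array([(58,120),(60,158),(502,103),(502,145),(70,470),(72,503),(522,447),(522,480)])/6+[209.5,167.5]
M=[(95,110,18),(75,110,18),(95,-110,18),(75,-110,18),(-75,110,18),(-95,110,18),(-75,-110,18),(-95,-110,18)]
f=lambda p:(proj(t,bar(p,p[3] if len(p)>3 else -.14,M))-px).ravel()
for p0 in([500,200,.08],[500,200,.08,-.14]):
    r=least_squares(f,p0,loss="soft_l1");print(r.x,r.fun.reshape(-1,2)); print("barmid",bar(r.x,-.14,[[85,0,18]]))
# cloud: bar points to holder frame
p=least_squares(f,[500,200,.08]).x
b=(212,175,305,258);C=cloud(t,*b).reshape(-1,3);I=t["img"][b[1]:b[3],b[0]:b[2]].reshape(-1,3)
Q=((C-[p[0],p[1],130])@rz(p[2]))@rx(.14)
for sx in(85,-85):
    k=(I.min(1)>120)&(abs(Q[:,0]-sx)<13)&(abs(Q[:,2]-18)<8);q=Q[k]
    print(sx,k.sum(),q.mean(0),np.polyfit(q[:,1],q[:,2],1),np.polyfit(q[:,1],q[:,0],1),np.percentile(q[:,0],[3,97]),np.percentile(q[:,1],[1,99]))
# index
s=cap("scene")
P=lambda y,z,x=11:np.array([490,-167,0])+rz(-.19)@np.array([x,y,z])
print("pivot",(proj(s,P(0,78))-[234.5,164.5])*10,"tip",(proj(s,P(0,34))-[234.5,164.5])*10)
print("corners",(proj(s,[P(46,90),P(-46,90),P(50,0,12),P(-50,0,12),P(22,132,9),P(-22,132,9)])-[234.5,164.5])*10)
for a in np.arange(.14,.35,.02):print(a,(proj(s,P(52.5*np.sin(a),78-52.5*np.cos(a)))-[234.5,164.5])*10)
E
```

```text
[501.344 186.293   0.082] [[-0.389 -0.298]
 [-0.503  0.154]
 [ 0.637 -0.191]
 [ 0.968 -0.555]
 [-0.5   -0.265]
 [-0.608  1.206]
 [ 0.148 -0.462]
 [ 0.487  0.85 ]]
barmid [[586.267 190.712 147.824]]
[501.23  187.694   0.089  -0.283] [[-0.265 -0.79 ]
 [-0.326 -0.264]
 [ 0.005  0.32 ]
 [ 0.378 -0.124]
 [ 0.072 -0.115]
 [ 0.018  1.434]
 [-0.121 -0.644]
 [ 0.262  0.586]]
barmid [[586.119 192.718 147.824]]
85 204 [86.424 -2.369 19.115] [-0.002 19.11 ] [-0.002 86.419] [80.645 91.387] [-101.413  104.045]
-85 211 [-84.054   1.219  19.372] [ 0.004 19.367] [ -0.012 -84.04 ] [-90.813 -78.519] [-102.03  106.3 ]
pivot [[298.303 319.019]] tip [[308.162 423.649]]
corners [[423.46  296.036]
 [168.566 283.855]
 [449.921 511.121]
 [181.027 496.68 ]
 [348.966 186.117]
 [225.416 180.577]]
0.14 [[329.791 443.335]]
0.16 [[332.575 443.116]]
0.18 [[335.347 442.848]]
0.19999999999999998 [[338.105 442.531]]
0.21999999999999997 [[340.848 442.166]]
0.23999999999999996 [[343.576 441.752]]
0.25999999999999995 [[346.286 441.289]]
0.2799999999999999 [[348.979 440.779]]
0.29999999999999993 [[351.652 440.22 ]]
0.31999999999999995 [[354.306 439.613]]
0.3399999999999999 [[356.938 438.959]]
```

```bash
python3 - <<'E'
from h import *
np.set_printoptions(precision=2,suppress=True)
A=np.mean([cap("scene")["img"].astype(float).sum(2)/3 for _ in range(4)],0)
print(A[194:212,254:280].astype(int))
E
```

```text
[[ 84  89  88  86  84  82  81  79  75  64  56  58  65  74  76  78  79  82
   84  83  81  80  76  80 110 137]
 [ 89  99 101 100  99 101 100  98  90  70  55  57  75  90  97  99  96  95
   94  94  92  85  72  76 106 133]
 [ 93 104 107 106 106 106 107 105  96  75  53  57  79  98 104 107 105 103
  103 104 101  88  71  71 102 131]
 [ 92 103 108 107 106 106 107 106 100  85  64  65  87 100 106 106 106 107
  107 107 104  92  75  70  96 128]
 [ 91 103 106 106 106 107 106 108 104  95  75  75  93 104 106 107 108 105
  107 107 104  94  76  69  94 126]
 [ 89 103 105 107 107 106 107 107 106  98  82  78  93 104 106 106 107 107
  107 107 104  95  76  69  93 126]
 [ 90 103 108 108 108 108 108 107 106  98  78  73  89 103 107 107 108 108
  107 108 105  98  79  69  93 126]
 [ 91 105 111 113 114 111 108 108 108  94  71  61  80 100 107 111 111 110
  109 107 106  99  80  66  87 123]
 [ 90 107 115 117 116 114 112 112 109  90  63  52  69  94 109 116 117 115
  111 108 106  98  82  65  82 121]
 [ 89 106 112 113 112 116 117 116 112  93  67  52  68  98 114 119 119 118
  114 107 102  94  78  65  81 120]
 [ 87 103 
[... 162 characters left out ...]
16 112 109
  106  99  92  88  78  65  80 119]
 [ 86 104 117 115 111 109 107 109 104 101  93  86  97 111 110 100  91  92
   98  97  97  95  85  69  78 115]
 [ 82 100 115 119 117 115 113 111 104  99  94  93 101 108 100  77  65  77
   96 100 102 101  87  70  75 108]
 [ 75  96 110 115 115 116 114 109 103 101  99 101 109 112 100  75  59  71
   95 106 104 101  87  71  72 103]
 [ 73  87  99 101 103 104 103 100  98  97  96  99 105 106  98  80  66  75
   93 101  98  92  81  70  76 103]
 [ 78  83  88  91  91  93  93  93  92  88  85  85  89  88  87  80  76  78
   86  88  84  78  74  72  85 106]
 [ 87  87  88  89  88  90  90  91  91  82  76  75  76  79  78  77  76  79
   80  82  80  79  78  82  94 105]]
```

{"fn": "apply_moves", "kwargs": {
  "series": [
    [1,[0.019,0.0355,0],0.476],
    [1,[0.019,0.0355,0],0.476],
    [1,[0.019,0.0355,0],0.476],
    [1,[0.019,0.0355,0],0.476],
    [1,[0.019,0.0355,0],0.476],
    [1,[0.019,0.0355,0],0.476],
    [1,[0.019,0.0355,0],0.476],
    [1,[0.019,0.0355,0],0.476],
    [1,[0.019,0.0355,0],0.476],
    [1,[0.019,0.0355,0],0.476],
    [1,[0.019,0.0355,0],0.476],
    [1,[0,0,0],0]
  ],
  "grip_force": 40
}}

```text
time: 2.1
tool_pos: [491.2, -164.5, 201.1]
ee_rot: [-0.0, 0.769, 0.639, 0.001]
ft_force: [0.8, -0.1, 0.6]
finger_gap: 85.4
```

{"fn": "apply_moves", "kwargs": {
  "series": [
    [1,[-0.0015,-0.0025,-0.03],0],
    [1,[0,0,-0.03],0],
    [1,[0,0,-0.03],0],
    [1,[0,0,-0.014],0],
    [-0.3,[0,0,0],0],
    [-0.8,[0,0,0],0],
    [-1,[0,0,0],0],
    [-1,[0,0,0],0],
    [-1,[0,0,0],0],
    [-1,[0,0,0],0]
  ],
  "grip_force": 40
}}

```text
time: 3.35
tool_pos: [489.2, -170.7, 97.7]
ee_rot: [0.001, 0.771, 0.636, 0.001]
ft_force: [-0.2, -0.5, 6.4]
finger_gap: 16.1
```

```bash
python3 - <<'E'
from h import *
s=cap("scene");crop(s,225,130,80,90,7,"g1.png");o=env.observe();print(o["ft_force"],o["finger_gap"],o["tool_pos"])
E
```

```text
[ 1.05254825 -0.3466976   5.77131909] 16.235641951016895 [ 489.21451459 -170.71174289   97.7664381 ]
```

View pics/g1.png

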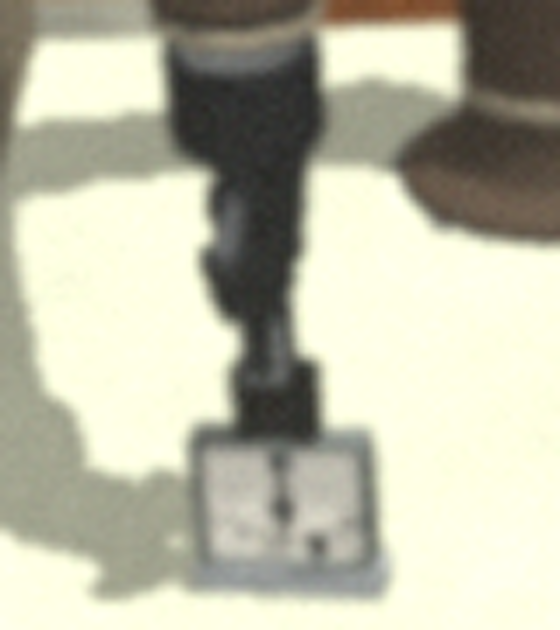

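{"fn": "apply_moves", "kwargs": {
  "series": [
    [-1,[0,0,0.02],0],
    [-1,[0,0,0.045],0],
    [-1,[0,0,0.05],0],
    [-1,[0,0,0.05],0],
    [-1,[0,0,0.035],0],
    [-1,[0,0,0],0]
  ],
  "grip_force": 40
}}

```text
time: 4.15
tool_pos: [489.1, -170.6, 298.6]
ee_rot: [0.002, 0.771, 0.636, 0.001]
ft_force: [0.1, 0.0, -5.6]
finger_gap: 15.7
```

{"fn": "apply_moves", "kwargs": {
  "series": [
    [-1,[0.005,0.02,0],0.1],
    [-1,[0.009,0.04,0],0.15],
    [-1,[0.009,0.04,0],0.15],
    [-1,[0.009,0.04,0],0.15],
    [-1,[0.009,0.04,0],0.15],
    [-1,[0.009,0.04,0],0.15],
    [-1,[0.009,0.04,0],0.15],
    [-1,[0.009,0.04,0],0.15],
    [-1,[0.009,0.04,0],0.15],
    [-1,[0.009,0.04,0],0.15],
    [-1,[0.008,0.02,0],0.09],
    [-1,[0,0,0],0]
  ]
}}

```text
time: 5.65
tool_pos: [580.2, 233.1, 293.9]
ee_rot: [-0.002, 0.677, 0.736, -0.001]
ft_force: [-0.2, 0.5, -4.5]
finger_gap: 16.3
```

```bash
python3 - <<'E'
from h import *
s=cap("scene");crop(s,310,90,110,110,5.4,"g2.png");t=cap("top");crop(t,200,140,120,120,5,"g2t.png")
o=env.observe();print(o["ft_force"],o["finger_gap"],o["tool_pos"],o["ee_rot"])
E
```

```text
[-0.4368966  -1.3219189  -4.34165932] 16.067138913619576 [580.99541247 229.6956724  294.69269253] [-0.00078799  0.67866303  0.73444751 -0.00165275]
```

View pics/g2.png

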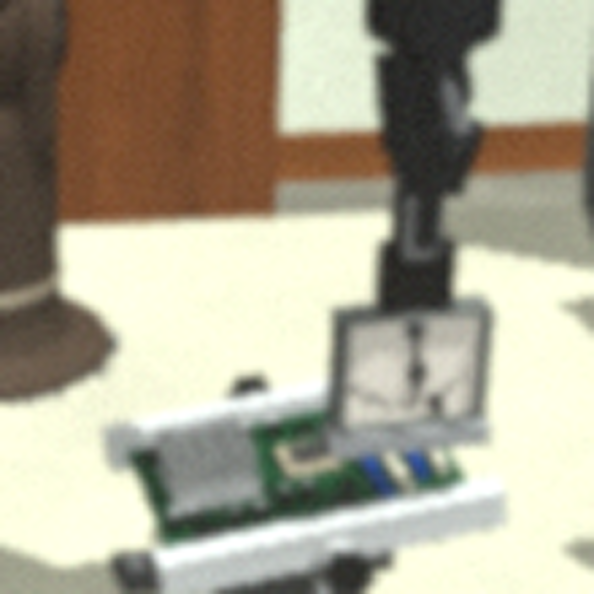

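View pics/g2t.png

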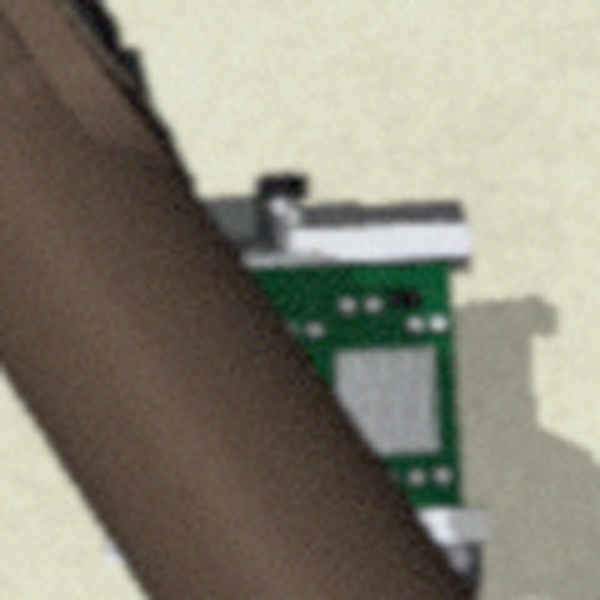

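```bash
cat >> h.py <<'E'
def facefit(s,ubox,tilt=None):
    P=cloud(s,*ubox).reshape(-1,3);P=P[np.isfinite(P).all(1)]
    m=np.median(P[:,0]);k=abs(P[:,0]-m)<25
    for _ in range(6):
        f=np.linalg.lstsq(np.c_[P[k][:,1:]-[230,0],np.ones(k.sum())],P[k][:,0],rcond=None)[0]
        k=abs(P[:,0]-np.c_[P[:,1:]-[230,0],np.ones(len(P))]@f)<4
    return f,k.sum(),P[k].mean(0),P[k].min(0),P[k].max(0)
E
python3 - <<'E'
from h import *
np.set_printoptions(precision=2,suppress=True)
s=cap("scene")
# dial region crop (345..480,320..420)/5.4+(310,90)
print(facefit(s,(375,151,398,166)))
# bar front strips: (170..490, y from ~570 to 510)
P=cloud(s,335,180,405,202);I=s["img"][180:202,335:405]
for u in range(0,70,6):
    c=P[:,u];print(335+u,[(round(float(a[0])),round(float(a[1])),round(float(a[2])),int(i.sum()//3)) for a,i in zip(c[::1],I[:,u].astype(int)) if 110<a[2]<175 and a[0]>560])
E
```

```text
(array([ -0.09,   0.01, 583.84]), np.int64(279), array([584.45, 237.25, 247.74]), array([577.48, 199.72, 219.46]), array([591.  , 275.37, 277.01]))
335 []
341 [(580, 94, 131, 119), (589, 93, 133, 151), (597, 92, 134, 160), (600, 91, 132, 150), (605, 91, 130, 127), (605, 91, 127, 115), (607, 91, 124, 114), (600, 92, 116, 114), (604, 91, 115, 112), (607, 91, 112, 110)]
347 [(566, 116, 129, 75), (584, 114, 136, 122), (596, 112, 139, 149), (598, 112, 137, 153), (603, 111, 136, 139), (603, 111, 132, 121), (597, 112, 125, 115), (604, 111, 125, 115), (604, 111, 121, 117), (600, 112, 115, 117), (602, 112, 112, 109)]
353 [(587, 133, 141, 144), (590, 133, 138, 157), (595, 132, 138, 147), (597, 132, 135, 127), (602, 131, 134, 115), (600, 132, 129, 113), (600, 132, 125, 116), (599, 132, 121, 114), (598, 132, 116, 105), (603, 132, 115, 81)]
359 [(587, 153, 144, 147), (592, 152, 143, 156), (592, 152, 139, 147), (597, 152, 138, 125), (596, 152, 133, 114), (597, 152, 130, 113), (600, 152, 128, 115), (598, 152, 123, 113), (594, 153, 116, 99)]
365 [(580, 174, 146, 109), (582, 174, 143, 143), (592, 172
[... 974 characters left out ...]
3), (585, 235, 138, 115), (589, 234, 136, 117), (592, 233, 134, 119), (589, 235, 128, 122)]
389 [(573, 256, 157, 115), (579, 255, 156, 144), (583, 254, 154, 145), (586, 254, 153, 128), (591, 253, 151, 114), (590, 253, 147, 113), (590, 254, 143, 117), (595, 252, 142, 115), (591, 254, 136, 121), (588, 255, 130, 135)]
395 [(579, 275, 163, 149), (583, 274, 161, 158), (587, 273, 159, 145), (588, 273, 156, 123), (584, 274, 150, 116), (589, 274, 149, 117), (589, 274, 145, 116), (589, 274, 142, 119), (588, 275, 137, 124)]
401 [(578, 295, 161, 154), (585, 294, 161, 141), (587, 293, 158, 125), (592, 292, 157, 116), (587, 294, 150, 118), (586, 295, 146, 118), (588, 295, 143, 121), (583, 296, 137, 130)]
```

```bash
python3 - <<'E'
from h import *
np.set_printoptions(precision=1,suppress=True,linewidth=200)
D=[cap("scene") for _ in range(4)]
P=np.mean([cloud(s,370,134,402,178) for s in D],0)
X=P[...,0]+.085*(P[...,1]-230)
for r in range(0,44,1): print(134+r,X[r,::3],P[r,16])
P=np.mean([cloud(s,340,180,404,205) for s in D],0);k=(P[...,0]>583)&(P[...,0]<610)&(P[...,2]<155)
Q=P[k]; zz=Q[:,2]-.14*(Q[:,1]-190); q=Q[(zz<142)&(zz>125)];x=q[:,0]+.085*(q[:,1]-230);print(len(q),np.median(x),x.std(),np.polyfit(q[:,1],q[:,0],1))
o=env.observe();print(o["tool_pos"],o["time"])
E
```

```text
134 [-187.9 -188.2 -178.1  577.7  580.   603.3  604.4  587.1 -163.9 -164.5  320.5] [602.1 227.  338.7]
135 [-182.6 -175.6 -170.7  582.   586.   601.7  602.3  589.1 -156.6 -152.3 -148. ] [603.3 226.9 335.9]
136 [-171.2 -163.6 -162.4  585.1  591.   596.6  598.1  589.4 -143.9 -135.  -135.7] [598.7 228.3 330.7]
137 [-157.9 -151.2 -148.8  584.1  589.3  594.5  592.5  593.  -123.4 -118.9 -123.4] [592.3 230.1 324.6]
138 [-141.6 -135.1 -132.   586.5  591.   588.7  591.2  590.7 -118.1 -116.5 -109.2] [591.9 230.4 321. ]
139 [-131.2 -126.  -123.8  587.2  590.3  591.2  593.   590.6 -106.7 -106.3 -100.9] [591.2 230.8 317.4]
140 [-115.1 -112.8 -111.3  588.2  590.8  590.2  592.   591.4  -93.   -91.7  -84.1] [592.  230.8 314.3]
141 [-105.4 -100.2  -99.6  586.9  589.4  591.5  589.6  590.6  -85.1  -82.1  -74.1] [590.9 231.4 310.4]
142 [-94.7 -88.2 -86.4 883.1 589.  589.4 590.9 591.4 -69.5 -64.9 -63.1] [592.7 231.2 307.9]
143 [-79.1 -80.  -78.  587.7 591.  592.  590.7 591.  -59.1 -52.8 -53.6] [589.5 232.2 303. ]
144 [-71.  -65.4 -66.3 587.1 591.3 589.6 592.8 589.9 -44.6 418.4 -39.8] [591.  232.1 300.3]

[... 2413 characters left out ...]
9 596.2 594.1 595.2 594.7 594.5 591.8 594.8 231.8] [595.3 237.7 206.9]
172 [595.9 596.1 593.9 596.5 593.7 592.6 593.2 594.3 593.5 503.9 238.6] [592.4 238.7 201.7]
173 [593.7 595.4 594.9 593.1 593.6 593.6 505.7 506.1 242.2 243.  243.5] [573.7 243.7 187.9]
174 [595.3 593.1 528.9 497.6 516.5 518.2 507.5 529.7 247.8 256.1 254.4] [518.7 257.9 154.3]
175 [498.2 494.5 504.7 502.8 520.9 518.4 515.5 534.6 261.4 261.4 262.3] [526.2 256.2 154.4]
176 [501.8 499.8 505.2 522.8 526.7 519.  538.  538.5 531.3 270.6 275.3] [529.1 255.8 152.1]
177 [503.5 506.9 512.8 529.2 529.3 525.7 538.3 537.9 538.2 277.8 279.1] [527.3 256.5 147.2]
264 591.8172210501649 2.624823469341774 [ -0.1 612.5]
[582.2 228.7 296.8] 6.0
```

{"fn": "apply_moves", "kwargs": {
  "series": [
    [-1,[0.0005,0.001,-0.015],0],
    [-1,[0,0,-0.015],0],
    [-1,[0,0,-0.008],0],
    [-1,[0,0,-0.006],0],
    [-1,[0,0,-0.005],0],
    [-1,[0,0,0],0],
    [-1,[0,0,0],0],
    [-1,[0,0,0],0]
  ]
}}

```text
time: 7.0
tool_pos: [582.8, 230.7, 248.2]
ee_rot: [0.0, 0.679, 0.734, 0.0]
ft_force: [0.3, 0.5, -3.3]
finger_gap: 16.1
```

```bash
python3 - <<'E'
from h import *
s=cap("scene");crop(s,320,110,100,110,5.4,"g3.png")
o=env.observe();print(o["ft_force"],o["moment"],o["finger_gap"],o["tool_pos"],o["ee_rot"])
E
```

```text
[ 0.19110137  0.62127797 -3.35675549] [0.09673422 0.13782059 0.03428468] 16.340808230074817 [582.83952381 230.66059546 248.12839877] [1.45301896e-04 6.79141683e-01 7.34007141e-01 2.64186072e-04]
```

View pics/g3.png

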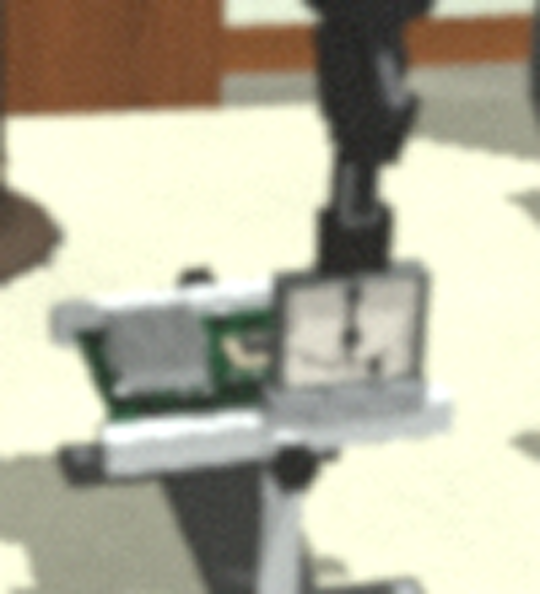

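{"fn": "apply_moves", "kwargs": {
  "series": [
    [-1,[0,0,-0.0025],0],
    [-1,[-0.0004,0.005,-0.0015],0],
    [-1,[-0.0004,0.005,-0.002],0],
    [-1,[-0.0005,0.005,-0.002],0],
    [-1,[-0.0005,0.006,-0.002],0],
    [-1,[0,0,0],0],
    [-1,[0,0,0],0],
    [-1,[0,0,0],0]
  ]
}}

```text
time: 8.05
tool_pos: [581.7, 252.5, 239.1]
ee_rot: [0.001, 0.679, 0.734, 0.001]
ft_force: [0.4, 1.4, 6.2]
finger_gap: 16.3
```

```bash
python3 - <<'E'
from h import *
s=cap("scene");crop(s,320,110,100,110,5.4,"g4.png")
o=env.observe();print(o["ft_force"],o["moment"],o["finger_gap"],o["tool_pos"],o["ee_rot"])
E
```

```text
[0.76667466 2.83082636 6.90511752] [ 0.0299602  -0.18878759  0.07802587] 16.029722724628947 [581.72865798 252.52723871 239.09844288] [5.84659997e-04 6.78924660e-01 7.34206282e-01 1.44863155e-03]
```

View pics/g4.png

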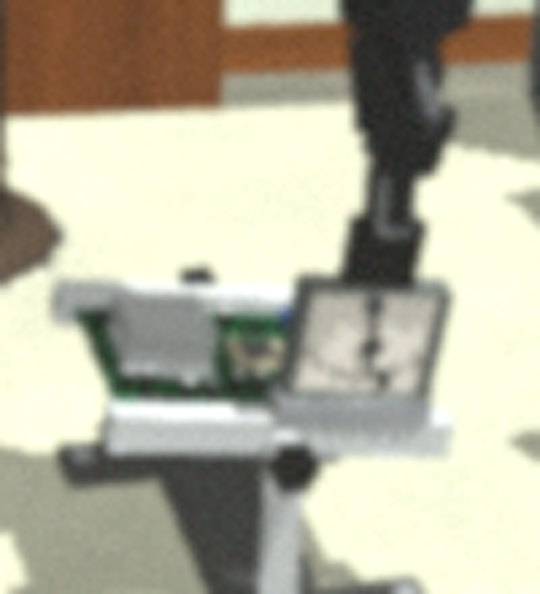

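{"fn": "apply_moves", "kwargs": {
  "series": [
    [-1,[-0.0004,0.005,-0.0025],0],
    [-1,[-0.0004,0.005,-0.0025],0],
    [-1,[-0.0004,0.005,-0.0025],0],
    [-1,[-0.0004,0.005,-0.003],0],
    [-1,[0,0,0],0],
    [-1,[0,0,0],0],
    [-1,[0,0,0],0],
    [-1,[0,0,0],0],
    [-1,[0,0,0],0],
    [-1,[0,0,0],0]
  ]
}}

```text
time: 9.35
tool_pos: [580.1, 273.5, 229.0]
ee_rot: [0.0, 0.679, 0.734, 0.002]
ft_force: [0.4, 4.0, 7.2]
finger_gap: 16.0
```

```bash
python3 - <<'E'
from h import *
S=[cap("scene") for _ in range(6)];s=dict(S[0]);s["img"]=np.mean([a["img"].astype(float) for a in S],0).round().astype(np.uint8)
crop(s,320,120,90,90,6.6,"g5.png");crop(s,365,150,50,50,12,"g5z.png");np.save("im5.npy",s["img"])
o=env.observe();print(o["ft_force"],o["moment"],o["finger_gap"],o["tool_pos"],o["ee_rot"],o["time"])
E
```

```text
[0.55166457 3.59636356 7.13344437] [ 0.48629165 -0.15981413  0.01028509] 16.087546805191664 [580.04931763 273.53840606 228.97599828] [2.00234198e-04 6.78752751e-01 7.34363648e-01 2.16681305e-03] 9.65
```

View pics/g5.png

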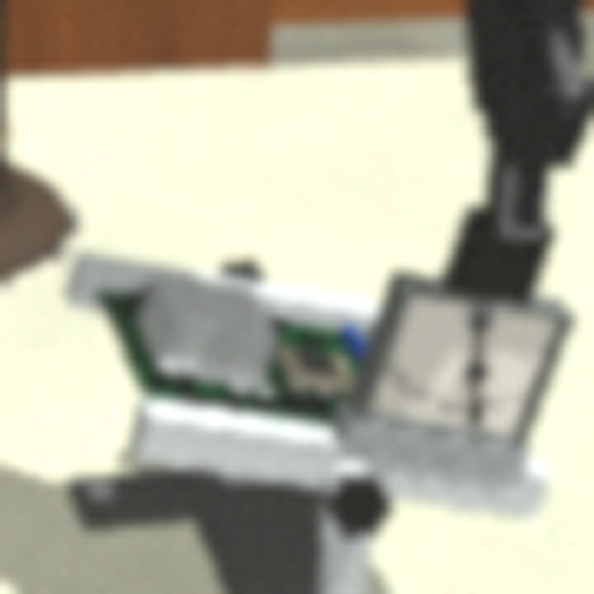

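View pics/g5z.png

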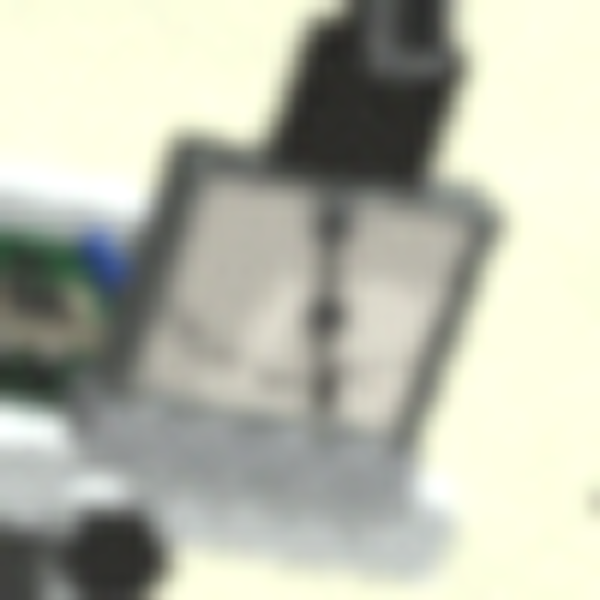

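```bash
cat > chk.py <<'E'
from h import *
import sys
np.set_printoptions(precision=2,suppress=True,linewidth=180)
S=[cap("scene") for _ in range(6)];s=S[0]
A=np.mean([a["img"].astype(float).mean(2) for a in S],0)
print(A[164:188,386:400].astype(int))
def sub(row,lo,hi):
    w=np.clip(np.median(A[row,lo-3:hi+3])-A[row,lo:hi],0,None);return (w*np.arange(lo,hi)).sum()/w.sum(),w.max()
for r in range(164,187):print(r,"%.2f %.0f"%sub(r,388,397))
o=env.observe();T=o["tool_pos"]
th=float(sys.argv[1]) if len(sys.argv)>1 else .325
# gauge pose from TCP: pivot 38mm below grip point, recess: x~+3
for P0 in [T]:
    base=np.array([T[0]+3,T[1],0])
    for z in (260,240,220,200,180): print("plumb",z,proj(s,base+[0,0,z])[0])
print(o["ft_force"],T,o["time"],o["qd"].max() if hasattr(o["qd"],'max') else max(o["qd"]))
# slopes: base front bottom edge & bar from depth
E
python3 chk.py
```

```text
[[ 60  53  46  40  37  33  29  27  27  27  28  25  24  31]
 [ 80  74  71  67  58  51  45  42  42  46  46  43  39  43]
 [ 99  97  96  90  80  67  56  56  63  70  71  66  60  59]
 [105 106 106 101  89  70  54  57  73  87  89  87  82  80]
 [106 107 106 102  90  66  46  54  77  95 101 100 100  98]
 [107 106 107 104  93  69  51  60  84 100 106 106 106 105]
 [106 106 106 106  98  79  63  74  94 103 107 106 105 106]
 [106 106 107 106 100  84  71  85 100 106 107 107 106 106]
 [107 108 110 109 103  86  74  89 103 109 110 110 108 107]
 [106 110 116 116 106  84  76  93 109 116 118 116 113 110]
 [109 114 121 120 105  79  71  92 114 124 125 124 122 117]
 [114 120 125 118  94  64  56  80 110 124 128 127 127 125]
 [119 126 125 115  86  54  49  74 106 124 128 128 129 125]
 [125 127 124 112  88  62  61  87 112 126 128 128 128 121]
 [125 126 121 111  95  74  76 102 120 126 128 128 125 114]
 [121 121 117 110  98  79  83 104 117 122 123 124 119 104]
 [114 110 110 106  95  76  75  92 107 116 120 120 113  93]
 [108 101  99  98  89  67  63  87 106 116 121 122 111  85]
 [111 106 103 101  87  65  62  95 114 120 123 122 105  79]
 [109 109 110 106  93  72  72 101 121 125 125 116  95  74]
 [ 92  94  98  98  91  80  81 100 115 120 119 108  83  73]
 [ 80  83  89  91  87  82  80  89  99 105 105  94  75  78]
 [ 84  87  92  94  89  81  78  83  89  93  92  83  71  86]
 [ 89  91  92  93  90  84  84  88  93  95  92  82  76  95]]
164 394.16 4
165 393.48 4
166 392.65 14
167 392.42 33
168 392.31 54
169 392.23 54
170 392.16 43
171 392.01 35
172 391.95 34
173 391.82 34
174 391.72 43
175 391.74 62
176 391.68 70
177 391.51 61
178 391.27 46
179 391.26 38
180 391.52 35
181 391.40 38
182 391.24 43
183 391.31 38
184 391.33 14
185 391.57 7
186 391.87 8
plumb 260 [397.41 154.  ]
plumb 240 [396.89 159.62]
plumb 220 [396.38 165.17]
plumb 200 [395.87 170.62]
plumb 180 [395.38 176.  ]
[0.32 3.47 6.92] [580.02 273.55 229.02] 9.95 0.0008074765456217497
```

```bash
cat > ov.py <<'E'
from h import *
np.set_printoptions(precision=3,suppress=True,linewidth=180)
S=[cap("scene") for _ in range(5)];s=S[0]
A=np.mean([a["img"].astype(float) for a in S],0);D=np.median([a["depth"] for a in S],0);s=dict(s);s["depth"]=D;np.save("avg.npy",A)
p=(501.6,187,.085)
im=cv2.convertScaleAbs(A[120:210,320:410,::-1],alpha=1.5,beta=10);k=6.6;im=cv2.resize(im,None,fx=k,fy=k,interpolation=cv2.INTER_CUBIC)
def ln(a,b,c,th):
    q=(proj(s,bar(p,th,[a,b]))-[319.5,119.5])*k;cv2.line(im,*[tuple(int(x) for x in r) for r in q],c,1,cv2.LINE_AA)
th=.32
for x,z in((95,18),(75,18),(95,-8),(-95,18)): ln((x,-110,z),(x,110,z),(0,0,255),th)
y0=40
for x,z,h in((97,18,50),(97,34,50),(96,34,46),(96,108,46),(94,150,22)): ln((x,y0-h,z),(x,y0+h,z),(255,0,0),th)
cv2.imwrite("pics/ov.png",im)
# bar top surface depth fit on -y part: bar-frame coords
P=cloud(s,335,165,410,205).reshape(-1,3);I=A[165:205,335:410].reshape(-1,3)
H=(P-[p[0],p[1],130])@rz(p[2])
for lo,hi in((-105,-15),):
    k2=(H[:,0]>78)&(H[:,0]<92)&(H[:,1]>lo)&(H[:,1]<hi)&(H[:,2]>0)&(H[:,2]<70)
    q=H[k2];f=np.polyfit(q[:,1],q[:,2],1)
    for _ in range(5):
        r=q[:,2]-np.polyval(f,q[:,1]);kk=abs(r)<4;f=np.polyfit(q[kk,1],q[kk,2],1)
    print("bar top slope",-np.arctan(f[0]),f,kk.sum(),len(q))
E
python3 ov.py
```

```text
bar top slope 0.27047593073761256 [-0.277 18.105] 52 66
```

View pics/ov.png

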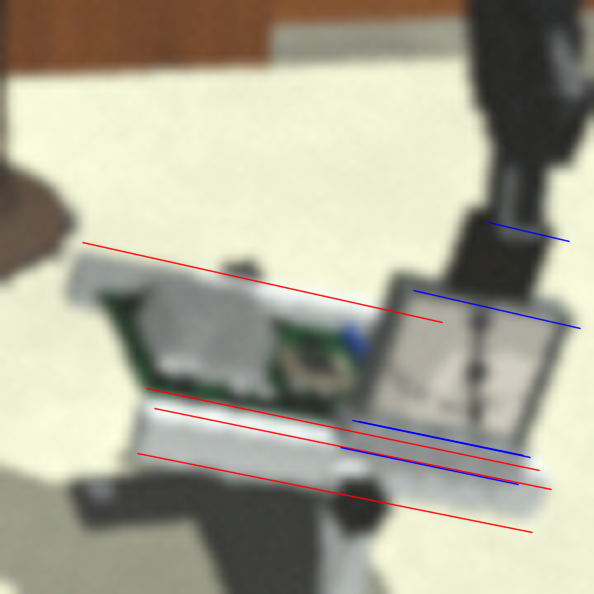

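```bash
python3 - <<'E'
import numpy as np,cv2
A=np.load("avg.npy")
im=np.clip((A[168:205,335:410,::-1]-20)*1.7,0,255).astype(np.uint8)
cv2.imwrite("pics/z5.png",cv2.resize(im,None,fx=10.5,fy=10.5,interpolation=cv2.INTER_CUBIC))
E
```

```text
(no output)
```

View pics/z5.png

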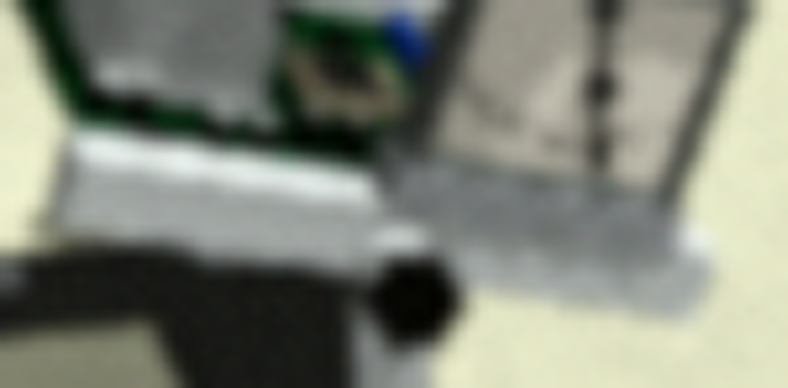

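```bash
python3 - <<'E'
from h import *
np.set_printoptions(precision=3,suppress=True,linewidth=170)
S=[cap("scene") for _ in range(8)];s=dict(S[0]);s["depth"]=np.median([a["depth"] for a in S],0)
def fit(poly,off,k,name):
    m=np.zeros((400,640),np.uint8);pp=np.array([[off[0]+x/k-.5,off[1]+y/k-.5] for x,y in poly]).round().astype(np.int32)
    cv2.fillPoly(m,[pp],1);P=cloud(s,0,0,640,400)[m>0];c=P.mean(0)
    kk=np.ones(len(P),bool)
    for _ in range(5):
        M=np.c_[P[:,1:]-[240,180],np.ones(len(P))];f=np.linalg.lstsq(M[kk],P[kk,0],rcond=None)[0];r=P[:,0]-M@f;kk=abs(r)<5
    print(name,"dx/dy %.3f dx/dz %.3f x@(240,180) %.1f"%tuple(f),kk.sum(),len(P),r[kk].std(),c)
o=(335,168);k=10.5
fit([(470,30),(570,30),(560,150),(440,140)],o,k,"dialL")
fit([(455,60),(470,-100),(700,-60),(660,180),(440,145)],o,k,"dial")
fit([(400,170),(660,215),(655,250),(400,205)],o,k,"basefront")
fit([(80,180),(360,215),(340,250),(75,225)],o,k,"barfrontL")
fit([(460,250),(690,290),(690,305),(460,275)],o,k,"barfrontR")
fit([(80,180),(360,215),(460,250),(690,290),(690,305),(460,275),(340,250),(75,225)],o,k,"barfrontAll") if 0 else None
fit([(85,145),(365,180),(365,195),(85,160)],o,k,"bartop")
print(env.observe()["tool_pos"],env.observe()["time"])
E
```

```text
dialL dx/dy -0.103 dx/dz 0.016 x@(240,180) 586.1 141 150 1.1389569318554886 [587.434 231.242 185.002]
dial dx/dy -0.886 dx/dz 1.480 x@(240,180) 564.0 44 544 2.8750280965243364 [562.588 254.16  187.859]
basefront dx/dy -0.072 dx/dz 0.032 x@(240,180) 595.8 100 100 1.0486671787119701 [594.725 238.944 145.133]
barfrontL dx/dy -0.087 dx/dz 0.006 x@(240,180) 591.2 124 124 1.0256906091803457 [600.007 136.475 151.122]
barfrontR dx/dy -0.084 dx/dz 0.008 x@(240,180) 591.1 80 80 1.0030468219529398 [589.45  253.872 115.138]
bartop dx/dy 0.378 dx/dz 1.804 x@(240,180) 659.8 38 67 2.8507318567137476 [591.963 138.811 163.718]
[580.055 273.546 228.998] 10.6
```

```bash
cat > edges.py <<'E'
from h import *
np.set_printoptions(precision=3,suppress=True,linewidth=170)
S=[cap("scene") for _ in range(8)];s=S[0];A=np.mean([a["img"].astype(float).mean(2) for a in S],0);np.save("avg1.npy",A)
E=s["extrinsics"];R=E[:3,:3];o=-R.T@E[:3,3]
def onplane(u,v,x0,sl): # x=x0+sl*(y-240)
    r=R.T@np.array([(u-s["cx"])/s["fx"],-(v-s["cy"])/s["fy"],-1]);n=np.array([1,-sl,0]);return o+r*((x0-sl*240-n@o)/(n@r))
def edge(name,u0,u1,va,vb,sign,x0,sl=-.085,h=3):
    # search around line va->vb for gradient extremum of sign
    pts=[]
    for u in range(u0,u1+1):
        vc=va+(vb-va)*(u-u0)/(u1-u0);lo=int(round(vc-h));g=np.diff(A[lo:int(round(vc+h))+2,u])*sign
        i=int(np.argmax(g))
        if g[i]<3: continue
        w=np.clip(g[max(0,i-1):i+2],0,None);v=lo+.5+(w*np.arange(max(0,i-1),max(0,i-1)+len(w))).sum()/w.sum()
        pts.append((u,v))
    pts=np.array(pts);P=np.array([onplane(u,v,x0,sl) for u,v in pts])
    f=np.polyfit(P[:,1],P[:,2],1)
    for _ in range(5):
        r=P[:,2]-np.polyval(f,P[:,1]);k=abs(r)<max(1.0,1.5*np.median(abs(r)));f=np.polyfit(P[k,1],P[k,2],1)
    a=np.arctan2(-f[0]*np.cos(.085),1);print(name,"tilt %.3f  z@y230 %.1f"%(a,np.polyval(f,230)),k.sum(),len(P),"rms %.2f"%r[k].std(),"img slope %.3f"%np.polyfit(pts[k,0],pts[k,1],1)[0]);return pts
E
python3 - <<'E'
exec(open("edges.py").read())
c=lambda x,y:(335+x/10.5-.5,168+y/10.5-.5)
def e(n,a,b,sg,x0,**k):
    (u0,v0),(u1,v1)=c(*a),c(*b);return edge(n,int(round(u0)),int(round(u1)),v0,v1,sg,x0,**k)
e("bar top front L",(90,165),(360,200),-1,591.1)
e("bar bottom L",(70,243),(330,270),-1,591.1)
e("bar bottom R",(470,293),(680,318),1,591.1)
e("base bottom/bar",(410,215),(650,262),1,594.7)
e("housing/base",(440,155),(650,195),1,593)
e("housing/base",(440,155),(650,195),-1,593)
for u in (376,380,384,388,392,396): print(u,A[176:202,u].astype(int))
E
```

```text
bar top front L tilt 0.270  z@y230 137.4 27 27 rms 0.27 img slope 0.156
bar bottom L tilt 0.246  z@y230 113.6 16 26 rms 0.59 img slope 0.128
bar bottom R tilt 0.272  z@y230 112.8 17 21 rms 0.41 img slope 0.153
base bottom/bar tilt 0.306  z@y230 132.1 13 22 rms 0.76 img slope 0.190
housing/base tilt -0.003  z@y230 160.4 11 16 rms 2.55 img slope -0.097
housing/base tilt 0.239  z@y230 161.3 12 19 rms 0.49 img slope 0.129
376 [ 46  52  58  64  71  76  75  80  90  91  88  87  87  93  98  92  70  44  28  23  23  23  28  45  73 107]
380 [ 91  87  90  98 104 105  99  87  82  88  90  88  88  89  94 105 112 116 117 124 133 136 142 147 147 147]
384 [108 109 106 103 107 115 116 106  92  86  87  89  89  91  92  98 106 112 116 122 134 145 148 147 148 149]
388 [125 125 122 118 110 100 103 109  98  88  91  93  88  86  88  92  98 105 114 118 125 135 144 147 148 149]
392 [ 48  62  79  83  75  63  63  71  81  81  79  84  89  91  91  91  95 103 112 116 120 131 142 146 147 146]
396 [127 127 127 123 120 121 123 124 119 105  93  92  92  91  90  91  95 103 112 115 117 122 133 144 147 146]
```

```bash
cat >> edges.py <<'E'
def vedge(name,v0,v1,ua,ub,sign,x0,sl=-.085,h=3,gm=4):
    pts=[]
    for v in range(v0,v1+1):
        uc=ua+(ub-ua)*(v-v0)/(v1-v0);lo=int(round(uc-h));g=np.diff(A[v,lo:int(round(uc+h))+2])*sign
        i=int(np.argmax(g))
        if g[i]<gm: continue
        j=max(0,i-1);w=np.clip(g[j:i+2],0,None);pts.append((lo+.5+(w*np.arange(j,j+len(w))).sum()/w.sum(),v))
    pts=np.array(pts);P=np.array([onplane(u,v,x0,sl) for u,v in pts])
    f=np.polyfit(P[:,2],P[:,1],1)
    for _ in range(5):
        r=P[:,1]-np.polyval(f,P[:,2]);k=abs(r)<max(1.0,2*np.median(abs(r)));f=np.polyfit(P[k,2],P[k,1],1)
    print(name,"lean %.3f"%np.arctan(f[0]/np.cos(.085)),k.sum(),len(P),"rms %.2f"%r[k].std());return pts
E
python3 - <<'E'
exec(open("edges.py").read())
c=lambda x,y:(365+x/12-.5,150+y/12-.5)
def ve(n,a,b,sg,x0):
    (u0,v0),(u1,v1)=c(*a),c(*b);return vedge(n,int(round(v0)),int(round(v1)),u0,u1,sg,x0)
def e(n,a,b,sg,x0,**k):
    (u0,v0),(u1,v1)=c(*a),c(*b);return edge(n,int(round(u0)),int(round(u1)),v0,v1,sg,x0,**k)
ve("right silh",(500,225),(425,430),1,592)
ve("right inner",(465,215),(400,420),-1,592)
ve("left inner",(190,190),(135,380),1,592)
ve("plate right",(460,60),(435,170),1,591)
ve("plate left",(305,60),(280,140),-1,591)
e("dial top",(205,165),(460,215),1,592)
e("rim top L",(190,130),(270,145),-1,592);
e("dial bottom",(140,390),(390,440),-1,592)
E
```

```text
right silh lean 0.258 18 18 rms 0.39
right inner lean 0.268 16 17 rms 0.33
left inner lean 0.264 15 17 rms 0.69
plate right lean 0.244 10 11 rms 0.59
plate left lean 0.281 8 8 rms 0.54
dial top tilt 0.167  z@y230 229.3 13 22 rms 0.62 img slope 0.069
rim top L tilt 0.264  z@y230 241.0 7 8 rms 0.58 img slope 0.168
dial bottom tilt 0.263  z@y230 161.5 14 19 rms 0.50 img slope 0.152
```

{"fn": "apply_moves", "kwargs": {
  "series": [
    [-1,[-0.0002,0.002,-0.0015],0],
    [-1,[-0.0002,0.002,-0.0015],0],
    [-1,[0,0.001,-0.001],0],
    [-1,[0,0,0],0],
    [-1,[0,0,0],0],
    [-1,[0,0,0],0],
    [-1,[0,0,0],0],
    [-1,[0,0,0],0],
    [-1,[0,0,0],0],
    [-1,[0,0,0],0]
  ]
}}

```text
time: 12.65
tool_pos: [579.7, 279.3, 225.5]
ee_rot: [0.0, 0.679, 0.734, 0.003]
ft_force: [-0.5, 5.4, 8.9]
finger_gap: 16.2
```

```bash
python3 - <<'E'
exec(open("edges.py").read())
im=np.clip((np.mean([a["img"].astype(float) for a in S],0)[145:205,335:415,::-1]-20)*1.7,0,255).astype(np.uint8)
cv2.imwrite("pics/z6.png",cv2.resize(im,None,fx=10,fy=10,interpolation=cv2.INTER_CUBIC))
print(A[160:192,386:402].astype(int))
print(env.observe()["tool_pos"],env.observe()["ft_force"],env.observe()["time"])
E
```

```text
[[146 140 113  73  36  21  20  20  20  21  21  20  21  21  20  20]
 [132 125  95  53  26  20  21  20  19  21  19  21  20  21  21  23]
 [ 97  95  71  39  23  20  20  22  21  21  21  20  22  19  20  29]
 [ 63  63  50  33  23  21  22  21  21  21  19  20  21  21  22  40]
 [ 57  54  48  39  32  28  26  24  23  23  23  21  20  21  27  55]
 [ 75  70  65  57  51  46  40  36  34  34  32  28  27  25  33  63]
 [ 97  93  88  81  78  71  61  53  50  53  52  48  45  42  44  63]
 [106 103 102 100  97  89  73  60  58  68  74  75  71  64  61  69]
 [107 106 106 106 103  91  69  53  56  77  91  94  91  84  80  80]
 [106 106 107 107 102  90  65  47  57  81  97 103 103 100  98  96]
 [106 106 106 106 103  93  72  57  69  90 103 106 107 106 105 105]
 [105 106 107 106 106  98  81  69  82  99 106 107 106 106 106 107]
 [107 105 106 107 107 101  85  73  88 102 106 106 107 107 107 106]
 [106 106 106 109 110 102  85  76  91 106 108 109 110 109 108 106]
 [106 106 107 113 115 101  80  73  94 110 115 116 118 117 114 108]
 [106 107 111 118 116  95  67  63  87 111 121 124 125 125 121 112]
 [108 112 117 121 111  84  5
[... 396 characters left out ...]
 70  55  78 104 112 115 120 117  99  76  81]
 [111 108 111 115 100  69  56  82 110 121 124 124 114  90  76  96]
 [101 103 108 109  95  71  66  91 114 124 126 120 103  80  82 114]
 [ 91  91  91  89  83  74  78  95 110 118 119 110  88  75  96 128]
 [ 92  90  83  81  82  83  84  87  94  99 102  93  75  79 111 138]
 [ 92  89  87  89  91  93  89  83  83  88  90  84  72  86 122 144]
 [ 90  89  90  91  93  93  90  88  89  93  93  88  81  95 126 145]
 [ 89  90  89  89  90  90  90  90  92  93  93  90  89 105 129 145]
 [ 90  90  90  89  88  89  90  89  90  90  91  91  97 116 139 150]
 [ 94  93  91  90  89  90  92  91  89  89  89  92 103 129 148 154]]
[579.672 279.323 225.462] [0.245 4.95  8.638] 13.05
```

View pics/z6.png

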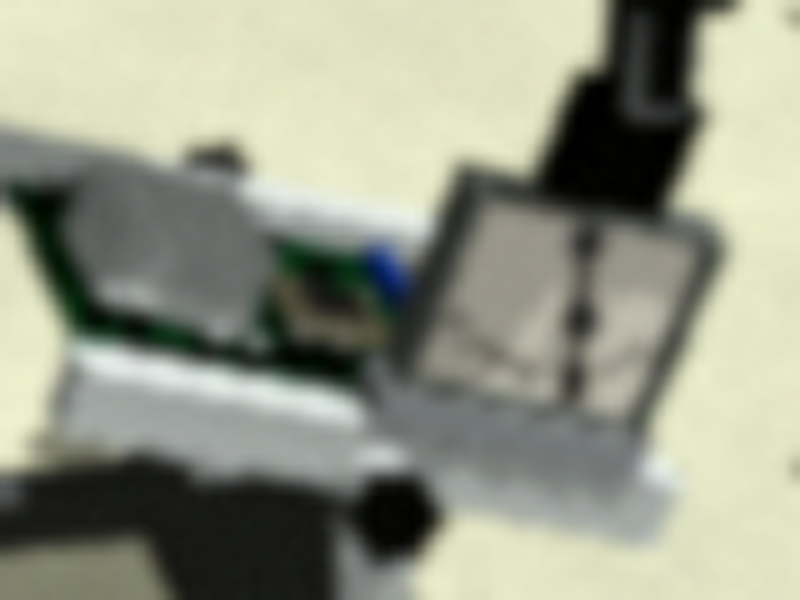

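```bash
python3 - <<'E'
exec(open("edges.py").read())
c=lambda x,y:(335+x/10-.5,145+y/10-.5)
def ve(n,a,b,sg,x0):
    (u0,v0),(u1,v1)=c(*a),c(*b);return vedge(n,int(round(v0)),int(round(v1)),u0,u1,sg,x0)
def e(n,a,b,sg,x0,**k):
    (u0,v0),(u1,v1)=c(*a),c(*b);return edge(n,int(round(u0)),int(round(u1)),v0,v1,sg,x0,**k)
ve("right silh",(722,245),(650,440),1,592)
ve("right inner",(690,235),(632,415),-1,592)
ve("left inner",(478,205),(415,370),1,592)
ve("plate right",(695,110),(665,200),1,591)
ve("plate left",(575,95),(545,170),-1,591)
e("rim top L",(465,165),(540,185),-1,592);
e("dial bottom",(420,385),(625,420),-1,592)
e("bar top front",(90,375),(355,412),-1,591.1)
e("bar bottom R",(460,510),(650,540),1,591.1)
e("bar bottom L",(60,455),(320,485),-1,591.1)
s=dict(s);s["depth"]=np.median([a["depth"] for a in S],0)
m=np.zeros((400,640),np.uint8)
def pl(poly,n):
    m=np.zeros((400,640),np.uint8);cv2.fillPoly(m,[np.array([c(*q) for q in poly]).round().astype(np.int32)],1);P=cloud(s,0,0,640,400)[m>0]
    M=np.c_[P[:,1:]-[240,140],np.ones(len(P))];k=np.ones(len(P),bool)
    for _ in range(5): f=np.linalg.lstsq(M[k],P[k,0],rcond=None)[0];k=abs(P[:,0]-M@f)<5
    print(n,f,k.sum(),len(P))
pl([(385,395),(620,440),(615,470),(390,430)],"basefront");pl([(80,390),(340,425),(340,455),(75,430)],"barfront")
pl([(490,240),(560,250),(545,370),(440,350)],"dial");pl([(590,110),(680,130),(660,190),(560,170)],"plate")
E
```

```text
right silh lean 0.297 18 20 rms 0.45
right inner lean 0.297 17 18 rms 0.35
left inner lean 0.288 15 18 rms 0.62
plate right lean 0.276 9 9 rms 0.59
plate left lean 0.282 9 9 rms 0.64
rim top L tilt 0.199  z@y230 240.3 6 8 rms 0.17 img slope 0.102
dial bottom tilt 0.353  z@y230 160.8 13 20 rms 0.69 img slope 0.245
bar top front tilt 0.313  z@y230 135.8 27 27 rms 0.16 img slope 0.199
bar bottom R tilt 0.317  z@y230 111.6 13 21 rms 0.44 img slope 0.198
bar bottom L tilt 0.227  z@y230 115.9 15 27 rms 0.84 img slope 0.110
basefront [ -0.064   0.07  594.267] 116 116
barfront [ -0.09    0.01  590.387] 122 122
dial [ -0.092  -0.005 586.415] 133 133
plate [ -0.089   0.008 591.004] 77 77
```

{"fn": "apply_moves", "kwargs": {
  "series": [
    [-1,[-0.0001,0.001,0],0],
    [-1,[-0.0001,0.001,0],0],
    [-1,[0,0,0],0],
    [-1,[0,0,0],0],
    [-1,[0,0,0],0],
    [-1,[0,0,0],0],
    [-1,[0,0,0],0],
    [-1,[0,0,0],0],
    [-1,[0,0,0],0],
    [-1,[0,0,0],0],
    [-1,[0,0,0],0],
    [-1,[0,0,0],0]
  ]
}}

```text
time: 14.95
tool_pos: [579.4, 280.3, 224.8]
ee_rot: [0.0, 0.679, 0.734, 0.002]
ft_force: [0.3, 3.9, 6.1]
finger_gap: 16.6
```

```bash
cat > fin.py <<'E'
exec(open("edges.py").read())
c=lambda x,y:(335+x/10-.5,145+y/10-.5)
def ve(n,a,b,sg,x0):
    (u0,v0),(u1,v1)=c(*a),c(*b);return vedge(n,int(round(v0)),int(round(v1)),u0,u1,sg,x0)
def e(n,a,b,sg,x0,**k):
    (u0,v0),(u1,v1)=c(*a),c(*b);return edge(n,int(round(u0)),int(round(u1)),v0,v1,sg,x0,**k)
ve("right silh",(722,245),(650,440),1,592)
ve("right inner",(690,235),(632,415),-1,592)
ve("left inner",(478,205),(415,370),1,592)
ve("plate right",(695,110),(665,200),1,591)
e("bar top front",(90,375),(355,412),-1,591.1)
e("bar bottom R",(460,510),(650,540),1,591.1)
def cen(r):
    m=388+int(np.argmin(A[r,388:398]));a=A[r,m-4:m+5];bg=np.linspace(a[:2].max(),a[-2:].max(),9);w=np.clip(bg-a,0,None);w[w<.12*w.max()]=0
    return (w*np.arange(m-4,m+5)).sum()/w.sum()
n=np.array([(r,cen(r)) for r in(169,170,172,173,175,176,177)]);b=np.mean(n[:,1]+.094*n[:,0])
print("tab-plumb px",[round(float(cen(r)-(b-.094*r)),2) for r in(181,182,183)],n[:,1])
o=env.observe();print(o["tool_pos"],o["ft_force"],o["finger_gap"],o["time"])
im=np.clip((np.mean([a["img"].astype(float) for a in S],0)[145:205,335:415,::-1]-20)*1.7,0,255).astype(np.uint8)
cv2.imwrite("pics/z7.png",cv2.resize(im,None,fx=10,fy=10,interpolation=cv2.INTER_CUBIC))
E
python3 fin.py
```

```text
right silh lean 0.300 19 20 rms 0.42
right inner lean 0.308 17 18 rms 0.46
left inner lean 0.282 14 18 rms 0.68
plate right lean 0.343 9 9 rms 0.56
bar top front tilt 0.324  z@y230 135.4 27 27 rms 0.31 img slope 0.209
bar bottom R tilt 0.297  z@y230 109.6 16 21 rms 0.46 img slope 0.178
tab-plumb px [-0.28, -0.19, -0.15] [393.33  393.311 393.196 392.988 392.903 392.85  392.636]
[579.437 280.375 224.831] [-0.71   2.555  4.728] 16.095239003921773 15.35
```

View pics/z7.png

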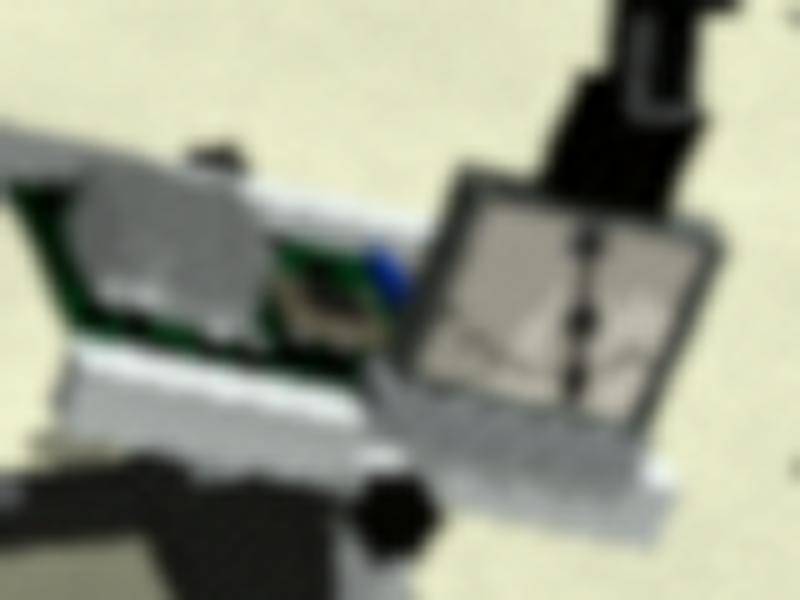

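{"fn": "apply_moves", "kwargs": {
  "series": [
    [-1,[0,0,0],0],
    [-1,[0,0,0],0],
    [-1,[0,0,0],0],
    [-1,[0,0,0],0],
    [-1,[0,0,0],0],
    [-1,[0,0,0],0],
    [-1,[0,0,0],0],
    [-1,[0,0,0],0]
  ]
}}

```text
time: 16.35
tool_pos: [579.4, 280.4, 224.8]
ee_rot: [0.0, 0.679, 0.734, 0.002]
ft_force: [-0.1, 3.5, 6.2]
finger_gap: 16.1
```

```bash
python3 fin.py
```

```text
right silh lean 0.305 19 20 rms 0.41
right inner lean 0.309 17 18 rms 0.39
left inner lean 0.278 14 18 rms 0.55
plate right lean 0.307 9 9 rms 0.70
bar top front tilt 0.323  z@y230 135.4 27 27 rms 0.32 img slope 0.209
bar bottom R tilt 0.301  z@y230 109.6 14 21 rms 0.51 img slope 0.182
tab-plumb px [-0.31, -0.2, -0.14] [393.347 393.325 393.205 392.986 392.908 392.843 392.632]
[579.425 280.301 224.799] [0.326 4.068 5.703] 15.90427349244999 16.75
```

Everything is steady and the readings agree, so I'm handing the job in.

```bash
python3 -c "
from cell import order
print(order.finish_job())"
```

```text
the job is handed in; nothing more can be done
None
```

I gripped the gauge at 40 N and stood it on the far bar, off the middle towards its +y end, with the dial facing away from the robot. I then rocked the bar down along its arc until the pointer covered the set mark. The job is handed in with the gauge still gripped and pressing on the bar. I got no verdict back.

Last checks before handing in, at about 16.7 s of the 48 s allowed:
- **Pointer against mark:** in the picture the pointer and the tab line up to about 0.2 pixel, which is about 0.01 rad.
- **Gauge flat on the bar:** the gauge leans about 0.30 rad by its edges (single edges read 0.28 to 0.31). The bar's tilt reads 0.30 to 0.32 rad. They agree within about 0.02 rad, and the limit is 0.06.
- **Position and hold:** the gauge is about 1–3 mm off centre across the bar and about 35–45 mm along it from the middle. The gripper presses down with about 9 N, and nothing drifted over the last second. The bystanders were not re-measured at the end, but the arm did not come near them.

**One disagreement:** when the gauge was still on the bench, I first read the set mark at about 0.33 rad. The pictures on the bar suggested about 0.29. If the tab sits about 3 mm deeper than the pointer, all the views agree on about 0.31, and I used that. The remaining pointer error should be about 0.01–0.02 rad, against a limit of 0.05.

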